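Lap a resin specimen and hold it level over the inspection mirror

ROBOT

A 6-joint arm with a two-finger parallel gripper is mounted at the origin on the work surface. World frame = base frame: x ahead of the robot, y to its left, z up, the work surface at z = 0. Lengths are in m, angles in rad, forces in N, time in s.
With the tool pointing down it reaches from about 0.25 to 0.775 m from the base axis. Payload 4 kg.
Tool frame: the origin (TCP) lies between the finger pads; the fingertips stand 14 mm ahead of it and the grasp point (between the pads) lies 5 mm behind it; z points along the fingers, y is the direction in which the jaws open and shut (so a half turn about z gives the same grasp; the last joint's range is limited). The gripper opens to 94 mm and grips with 3 to 60 N. Pads are 16 mm wide; open, the fingers measure 119 mm over their backs; the gripper's body (75 mm by 177 mm) begins 78 mm behind the grasp point.
Start: joints at [-1.22, 0.087, 1.371, -0, 1.684, -0.103], TCP at [0.241, -0.494, 0.189] pointing down, gripper open.
Joint ranges: [-3.1, 3.1], [-0.76, 2.03], [0.27, 2.55], [-1.08, 4.22], [0.17, 2.65], [-2.57, 2.57]. Speed limits (rad/s): [2.79, 2.79, 3.14, 3.14, 3.14, 3.14].

INTERFACE

Orientations are given as [roll, pitch, yaw] about the fixed x, y, z axes, in that order (R = Rz(yaw) Ry(pitch) Rx(roll)).
In Python, from bench import robot, cams, spotter gives the robot as it stands.
- The arm moves only by the shell command python3 -m inch 'ROWS'. ROWS is JSON, a list of rows, each an object of numbers: "grip": the opening, from 0 (shut) to 1 (fully open); "dx", "dy", "dz": the shift along the tool's x, y, z in units of 25 mm (1.0 is 25 mm); "rx", "ry", "rz": the turn, a rotation vector about the tool's x, y, z in units of 5 degrees (1.0 is 5 degrees). A call has 1 to 12 rows; each row shifts and turns the pose as measured when the row begins, along the tool's axes as they then stand; what a row does not reach is not made up. A row lasts 1/8 s, in which the tool goes at most 62.5 mm and 10.7 degrees, less where a joint would pass 70% of its speed; a pose out of reach is approached as far as the arm can. A call is refused whole if a number of a shift passes 1 or a number of a turn 1, either way. A call with a gripper value outside its range is refused whole. The fingers move at their own pace and stop on an object; the grip force is fixed at half the most. Time passes only in rows, so rows that do not move let the fingers close. It gives the time, the measured TCP pose, the force and the opening at its end, in the units of the state.
- robot.get_obs(): the state, without advancing time (a new reading comes with each control period).
- cams.snapshot(name): name is "side" or "top" or "wrist"; returns a dict with "frame" (384x512x3 uint8, red, green, blue), "intrinsics" (3x3 intrinsics, pixels), "eye" and "orientation" of the camera in the world. Camera axes: x right, y up, looking along -z (the intrinsics and any distortion apply to the point x, -y, -z); pixel columns grow to the right and rows downward; lengths in m; the calibration is good to about 2 mm. A picture is of the moment at which its call begins. There is no depth.
- robot.close_job(): hands the job in, once; it reports no verdict.
Trained networks look in a picture, given as the dict that the camera call returned (one of the last four; its "shot" number tells which), for a name from the list of things; names that differ only in an ending like _2 or _b are one class to them, and where a whole thing is asked for, a point or a joint stands for the part that bears it (a point fixed in the world has none). Each returns a list of dicts, best first, with "score" (0 to 1); they miss things now and then, are a little off and sometimes report something else, mostly with a low value. They report only what shows in the picture. A call takes as long as a camera call. They do not tell look-alikes from the thing itself.
- spotter.regions_of(picture, query): "pixels" (384x512 bool, what is visible of it) and "extent" ([left, top, right, bottom] in pixels, round what is visible of it).
- spotter.place_of(picture, query): "pixel" ([column, row] in pixels: a listed point, or the origin of a listed thing).
The state is a dict: "time": time; "joint_positions": joint angles; "qvel": joint speeds; "joint_torque": joint torques, N m; "tool_pos": TCP position; "ee_rot": TCP orientation; "wrist_force": force on the tool from outside, world axes, zero at the start; "wrist_torque": the same for the moment, N m; "width": finger opening in m.
Only numpy, scipy, OpenCV 4.12 (cv2) and the standard library are available. Lean on these libraries where they do the work, as an engineer would, in place of code of your own. Each camera call takes 0.05 s, during which the arm holds its last target.

TASK

Pick the orange-capped specimen holder out of its rack, set its amber resin face down on the dark abrasive strip at the orange-marked end, and draw it in one stroke along the strip to the green-marked end, pressing lightly all the way so that the sprung white platen stays about half-way down and never hits its bottom stop. Then lift it clear and finish while still holding it in the gripper, level and still, with its resin face centred about 75 mm above the round inspection mirror. Do not touch the mirror, and leave the blue-capped holder and the other things on the bench where they are.

Things in the scene. Friction and masses are not known exactly. Their poses are not given: they have to be found in the camera images.
- specimen_grip (a point): The specimen holder to use: orange cap. From below: amber resin block 40 x 40 x 14 mm, aluminium plate 50 x 50 x 8 mm, square aluminium stem 22 x 22 mm and 50 mm tall ending in a 4 mm orange cap; 72 mm tall in all, about 0.15 to 0.3 kg. This point is the middle of the stem, 47 mm above the resin face and 25 mm below the top; z up, x and y parallel to the stem's flat sides.
- specimen_face (a point): Centre of the underside (the resin face) of the orange-capped holder, 47 mm below specimen_grip; same axes.
- spare_grip (a point): The blue-capped holder with a blue resin block, same shape and sizes as the orange one, in the other pocket of the rack, its point also at mid-stem. Bystander.
- rack: White fixed rack, 200 mm long (own x) x 76 mm wide, base 8 mm thick, with two pockets 46 x 46 mm, 10 mm deep, 100 mm apart (at own x = -50 and +50 mm), wall tops 18 mm above the bench. Origin: centre of its underside.
- lap_start (a point): Point on the top of the lapping stage's white platen, 85 mm from its middle toward the orange mark: a good place for the face's centre at the start of the stroke. Top 44 mm above the bench when not pressed. Axes: y along the strip toward orange, z up.
- lap_mid (a point): Middle of the platen's top, same axes; it sinks with the platen. The platen is 280 mm long (own y) x 90 mm wide, on a fixed base 300 x 120 mm; the dark abrasive strip on it is 220 x 64 mm, flush; beyond the strip's ends lie a 22 mm orange mark (own +y end) and a 22 mm green mark (own -y end).
- lap_finish (a point): Point on the platen's top surface 85 mm from its middle toward the green mark: end of the stroke.
- platen (a joint): How far the platen has sunk straight down, m: 0 up (at rest), 0.014 on its bottom stop. It does not tilt. Its springs begin to yield at about 1 N of downward force and take 0.8 N more per mm: half-way (7 mm) is about 7 N, the stop about 12.5 N.
- mirror_top (a point): Centre of the reflecting top of the round fixed inspection mirror: silver disc of 80 mm diameter in a black mount 100 mm across; the top is 12 mm above the bench.
- jar: Jar with blue cap, 60 mm across, 75 mm tall; origin under its centre. Bystander.
- flask: Amber bottle, 60 mm across, 140 mm tall; origin under its centre. Bystander.
- dish: Flat pale translucent covered dish, 88 mm across, 14 mm tall; origin under its centre. Bystander.
- brush_grip (a point): Small brush lying between the robot and the lapping stage; point on its handle. Bystander.
- driver_grip (a point): Screwdriver lying on the right of the bench; point on its handle. Bystander.
- vial: Small vial with red cap, 28 mm across, 50 mm tall; origin under its centre. Bystander.
Things that resemble listed ones, but are neither listed nor needed, are in the scene too. What is shaped like the part that bears mirror_top but purple or turquoise is not meant.

How it is judged:
On the way, in this order (a step that is already met when the one before it is completed fails the run):
1. the orange-capped holder is lifted out of its pocket in the gripper (height (world z) of specimen_face above 0.045 m and contact force between specimen and the fingers above 1 N), for 0.1 s.
2. its face is pressed on the platen at the orange end (face centre more than 60 mm from the middle, within 26 mm of the strip's centre line), platen 2.5 to 12 mm down (x of specimen_face in the frame of lap_mid between -0.026 and 0.026 m and value of joint platen between 0.0025 and 0.012 m and contact force between specimen and platen above 1.5 N and y of specimen_face in the frame of lap_mid above 0.06 m), for 0.1 s.
3. it is drawn over the quarter point still pressed likewise (face centre 20 to 50 mm from the middle) (x of specimen_face in the frame of lap_mid between -0.026 and 0.026 m and value of joint platen between 0.0025 and 0.012 m and contact force between specimen and platen above 1.5 N and y of specimen_face in the frame of lap_mid between 0.02 and 0.05 m), for 0.02 s.
4. then over the middle (within 15 mm) (x of specimen_face in the frame of lap_mid between -0.026 and 0.026 m and value of joint platen between 0.0025 and 0.012 m and contact force between specimen and platen above 1.5 N and y of specimen_face in the frame of lap_mid between -0.015 and 0.015 m), for 0.02 s.
5. then over the three-quarter point (x of specimen_face in the frame of lap_mid between -0.026 and 0.026 m and value of joint platen between 0.0025 and 0.012 m and contact force between specimen and platen above 1.5 N and y of specimen_face in the frame of lap_mid between -0.05 and -0.02 m), for 0.02 s.
6. it reaches the green end still pressed (more than 60 mm past the middle) (x of specimen_face in the frame of lap_mid between -0.026 and 0.026 m and value of joint platen between 0.0025 and 0.012 m and contact force between specimen and platen above 1.5 N and y of specimen_face in the frame of lap_mid below -0.06 m), for 0.02 s.
At the end, for the whole second after the job is handed in: The orange-capped holder is held in the gripper, still (under 15 mm/s), within 0.12 rad of level, its resin face 50 to 100 mm above the mirror and centred within 25 mm of its centre; every bystander within 20 mm of where it was (horizontal distance between specimen_face and mirror_top below 0.025 m and z of specimen_face in the frame of mirror_top between 0.05 and 0.1 m and angle between specimen_face's own z axis and vertical below 0.12 rad and linear speed of specimen below 0.015 m/s and angular speed of specimen below 0.15 rad/s and contact force between specimen and the fingers above 1 N and distance of each of spare_grip, jar, flask, dish, brush_grip, driver_grip, vial from where it was at the start of the episode below 0.02 m); the arm keeps its last pose, push and grip.
It fails at once if the platen is pushed to its bottom stop (more than 13.5 mm down) (value of joint platen above 0.0135 m).
It fails at once if the stroke is broken: the face is low over the middle of the strip (within 50 mm of the middle, less than 20 mm above) while the platen is not pressed (less than 1.5 mm down) (y of specimen_face in the frame of lap_mid between -0.05 and 0.05 m and x of specimen_face in the frame of lap_mid between -0.03 and 0.03 m and z of specimen_face in the frame of lap_mid below 0.02 m and value of joint platen below 0.0015 m).
It fails at once if the mirror is touched (contact force between mirror and specimen above 0.5 N or contact force between mirror and the arm above 0.5 N or contact force between mirror and the fingers above 0.5 N).
It fails at once if a bystander is moved more than 30 mm (distance of any of spare_grip, jar, flask, dish, brush_grip, driver_grip, vial from where it was at the start of the episode above 0.03 m).
It also fails if it takes over 64 s, if anything falls off the work surface, if the arm or the gripper's body presses on something with over 40 N, if the wrist force passes 120 N, or if a joint passes its speed limit or range.

## Working session

There is one attempt and no reset: what is moved stays moved. The work goes in short steps, Python scripts to look and compute and a shell command to move; the robot and the scene stay as the last step left them, time stands still between calls to the robot, and variables do not carry over. Pictures are saved under pics/ and viewed, and the job is handed in when it is done.

```bash
ls; mkdir -p pics; python3 - <<'E'
from bench import robot,cams,spotter
import cv2,numpy as np
o=robot.get_obs()
for k,v in o.items(): print(k,np.round(v,4))
for n in ["side","top","wrist"]:
    s=cams.snapshot(n); cv2.imwrite(f"pics/a_{n}.png",s["frame"][:,:,::-1]); print(n,s.keys(),np.round(s["intrinsics"],2).tolist(),np.round(s["eye"],4),np.round(s["orientation"],4).tolist())
E
```

```text
pics
time 0.0
joint_positions [-1.2201  0.088   1.3722 -0.      1.6836 -0.1031]
qvel [ 0.0015 -0.001   0.0015  0.0011 -0.0007  0.0001]
joint_torque [-7.00000e-04 -3.40175e+01 -3.02431e+01  7.18000e-02  3.28000e-02
 -2.00000e-04]
tool_pos [ 0.2409 -0.4938  0.1878]
ee_rot [-3.1394e+00 -2.0000e-04  4.5380e-01]
wrist_force [ 0.5085 -0.0952 -0.0901]
wrist_torque [ 0.012  -0.0013 -0.0187]
width 0.0939
side dict_keys(['frame', 'intrinsics', 'eye', 'orientation', 'shot']) [[370.19, 0.0, 248.61], [0.0, 370.19, 189.56], [0.0, 0.0, 1.0]] [0.088  0.7798 0.7328] [0.9526, 0.0199, -2.5875]
top dict_keys(['frame', 'intrinsics', 'eye', 'orientation', 'shot']) [[448.16, 0.0, 249.64], [0.0, 448.16, 186.33], [0.0, 0.0, 1.0]] [ 0.4117 -0.0229  1.8464] [0.1083, -0.0053, -1.5742]
wrist dict_keys(['frame', 'intrinsics', 'eye', 'orientation', 'shot']) [[310.06, 0.0, 253.5], [0.0, 310.06, 189.06], [0.0, 0.0, 1.0]] [ 0.3174 -0.4579  0.3832] [-0.2913, 0.0022, -1.1183]
```

View pics/a_side.png

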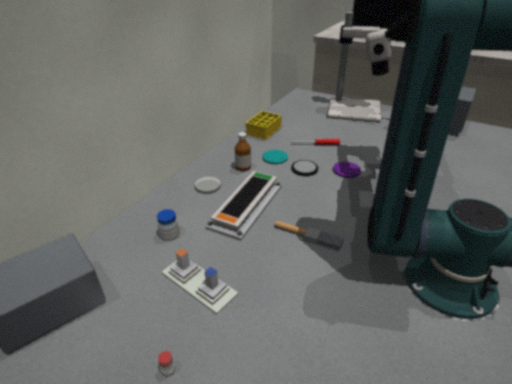

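View pics/a_top.png

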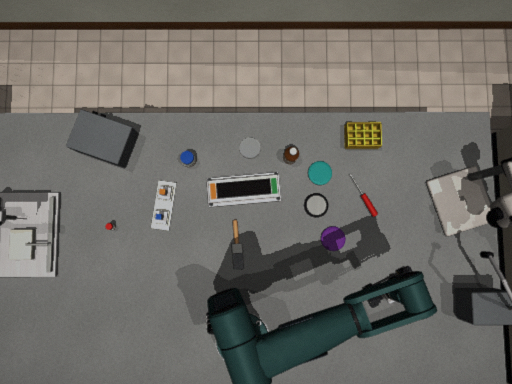

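View pics/a_wrist.png

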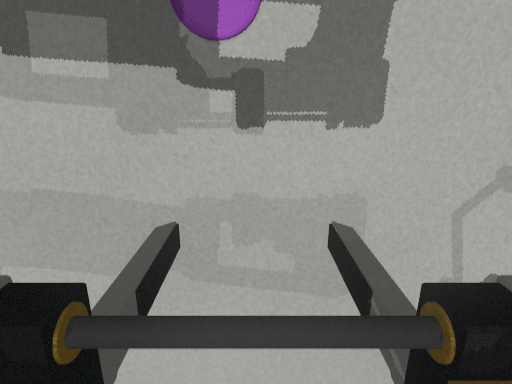

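The candidates for each part, by top-view pixel:
- **Orange holder:** orange cap at (163,191). The blue-capped holder is at (160,215).
- **Mirror:** silver disc in a black mount at (316,205). The turquoise (320,173) and purple (333,238) discs are the look-alikes.
- **Stage:** centre at (244,189), with orange on the left (210,190) and green on the right (275,186).

Next I'll measure these positions and check the choices in a close crop.

```bash
cat > h.py <<'E'
import numpy as np,cv2
from scipy.spatial.transform import Rotation as Rn
from scipy.optimize import least_squares
def R(rpy): return Rn.from_euler('xyz',rpy).as_matrix()
def ray(s,px):
    K=np.array(s["intrinsics"]);v=np.linalg.inv(K)@np.array([px[0],px[1],1.0])
    return np.array(s["eye"]),R(s["orientation"])@np.array([v[0],-v[1],-v[2]])
def atz(s,px,z):
    e,d=ray(s,px); return e+d*(z-e[2])/d[2]
def proj(s,p):
    c=R(s["orientation"]).T@(np.array(p)-s["eye"]);K=np.array(s["intrinsics"])
    v=K@np.array([c[0],-c[1],-c[2]]);return v[:2]/v[2]
def tri(obs):
    A=np.zeros((3,3));b=np.zeros(3)
    for s,px in obs:
        e,d=ray(s,px);d=d/np.linalg.norm(d);P=np.eye(3)-np.outer(d,d);A+=P;b+=P@e
    return np.linalg.solve(A,b)
E
python3 - <<'E'
from bench import robot,cams,spotter
from h import *
T=cams.snapshot("top");S=cams.snapshot("side")
zs=dict(specimen_grip=.008+.047,spare_grip=.055,rack=0,lap_start=.044,lap_mid=.044,lap_finish=.044,mirror_top=.012,jar=0,flask=0,dish=0,vial=0,brush_grip=.01)
for n,z in zs.items():
    out=[]
    for s in (T,S):
        for r in spotter.place_of(s,n)[:3]:
            out.append((round(r["score"],2),np.round(r["pixel"],1).tolist(),np.round(atz(s,r["pixel"],z),4)[:2].tolist()))
    print(n,out)
f=T["frame"];c=f[150:250,130:350];c=cv2.resize(c,None,fx=3.6,fy=3.6,interpolation=cv2.INTER_CUBIC);cv2.imwrite("pics/b_top.png",c[:,:,::-1])
f=S["frame"];c=f[140:320,150:370];c=cv2.resize(c,None,fx=3.3,fy=3.3,interpolation=cv2.INTER_CUBIC);cv2.imwrite("pics/b_side.png",c[:,:,::-1])
E
```

```text
specimen_grip [(0.65, [160.9, 195.1], [0.572, 0.3226]), (0.87, [183.8, 260.7], [0.5798, 0.3185])]
spare_grip [(0.5, [157.3, 215.0], [0.4924, 0.3356]), (0.44, [190.2, 161.6], [0.7076, 0.2068]), (0.74, [210.1, 277.8], [0.49, 0.3294])]
rack [(0.64, [162.8, 203.2], [0.5434, 0.3248]), (0.91, [198.7, 284.1], [0.5351, 0.3241]), (0.68, [208.6, 278.4], [0.5247, 0.2964])]
lap_start [(0.89, [220.1, 185.5], [0.6113, 0.0863]), (0.87, [231.3, 212.5], [0.5921, 0.0884])]
lap_mid [(0.78, [241.0, 190.7], [0.5899, 0.0018]), (0.55, [112.6, 225.6], [0.4511, 0.5156]), (0.88, [243.4, 194.0], [0.6109, -0.008])]
lap_finish [(0.98, [263.5, 188.3], [0.5994, -0.0892]), (0.56, [255.8, 178.0], [0.6237, -0.1059])]
mirror_top [(0.77, [314.7, 204.3], [0.5362, -0.3]), (0.73, [320.6, 172.8], [0.6665, -0.327]), (0.71, [335.7, 237.8], [0.3993, -0.383]), (0.9, [348.3, 163.9], [0.4015, -0.3982]), (0.84, [271.6, 155.5], [0.676, -0.3117]), (0.64, [305.4, 166.3], [0.5309, -0.3045])]
jar [(0.74, [190.5, 163.2], [0.71, 0.2125]), (0.83, [169.7, 236.2], [0.7184, 0.2266]), (0.53, [241.8, 168.1], [0.7371, -0.1935])]
flask [(0.69, [289.0, 157.6], [0.7326, -0.1982]), (0.89, [245.1, 167.7], [0.7279, -0.202]), (0.48, [186.8, 269.2], [0.5931, 0.3007])]
dish [(0.72, [249.0, 149.0], [0.7694, -0.0313]), (0.56, [369.9, 206.4], [0.5276, -0.5299]), (0.69, [208.8, 188.0], [0.7664, -0.0279])]
vial [(0.49, [262.6, 188.7], [0.6023, -0.0871]), (0.39, [111.9, 224.2], [0.4578, 0.5318]), (0.21, [159.4, 212.8], [0.5039, 0.3381]), (0.51, [167.2, 369.5], [0.4533, 0.5326])]
brush_grip [(0.87, [296.0, 226.1], [0.4164, 0.0107])]
```

View pics/b_top.png

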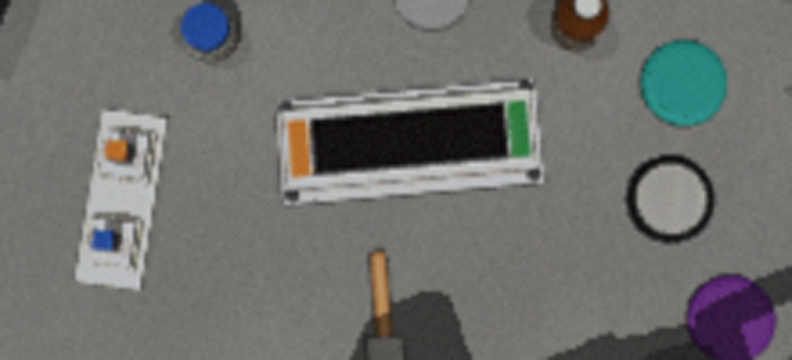

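View pics/b_side.png

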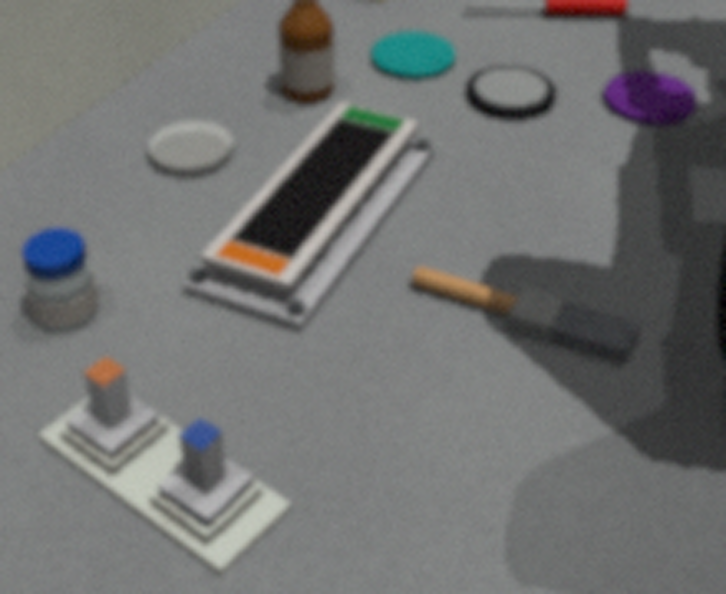

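The crops confirm the choices: orange cap at top (162.5,191.7), silver mirror in its black ring at (316,205), and the stage with its orange end on the left. Next I'll segment by colour for accurate poses.

```bash
python3 - <<'E'
from bench import robot,cams,spotter
from h import *
T=cams.snapshot("top");S=cams.snapshot("side")
def cen(m):
    n,l,st,c=cv2.connectedComponentsWithStats(m.astype(np.uint8));return [(int(st[i,4]),c[i]) for i in np.argsort(-st[1:,4])+1][:5]
for nm,s in (("top",T),("side",S)):
    hsv=cv2.cvtColor(s["frame"],cv2.COLOR_RGB2HSV);H,Sa,V=[hsv[:,:,i].astype(int) for i in range(3)]
    reg={"orange":((H>4)&(H<18)&(Sa>140)&(V>130)),"green":((H>45)&(H<75)&(Sa>120)),"blue":(H>100)&(H<130)&(Sa>140)}
    for k,m in reg.items():
        for a,c in cen(m):
            if a<12: continue
            print(nm,k,a,np.round(c,1),"z.044",np.round(atz(s,c,.044)[:2],4),"z.080",np.round(atz(s,c,.080)[:2],4))
    for q,z in (("mirror_top",.012),):
        for r in spotter.regions_of(s,q):
            m=r["pixels"];ys,xs=np.nonzero(m); print(nm,q,round(r["score"],2),m.sum(),np.round(r["extent"],1),np.round(atz(s,(xs.mean(),ys.mean()),z)[:2],4), s["frame"][m].mean(0).round())
    V=s["frame"].max(2); 
    # strip dark
    m=(V<45); 
    for a,c in cen(m):
        print(nm,"dark",a,np.round(c,1),np.round(atz(s,c,.044)[:2],4))
    r=spotter.regions_of(s,"rack")[0];cs=max(cv2.findContours(r["pixels"].astype(np.uint8),0,2)[0],key=cv2.contourArea)
    w=np.array([atz(s,p[0],.018)[:2] for p in cs],np.float32);print(nm,"rack",cv2.minAreaRect(w))
E
```

```text
top orange 69 [212.7 191. ] z.044 [0.589  0.1159] z.080 [0.5855 0.1131]
top orange 26 [162.  191.1] z.044 [0.5892 0.3205] z.080 [0.5856 0.3136]
top green 59 [273.9 185.4] z.044 [ 0.611  -0.1313] z.080 [ 0.607  -0.1291]
top blue 135 [186.7 157. ] z.044 [0.7286 0.2228] z.080 [0.7222 0.2179]
top blue 25 [158.2 216. ] z.044 [0.4887 0.3341] z.080 [0.4872 0.3269]
top mirror_top 0.81 424 [309.  163.8 331.3 185.8] [ 0.6669 -0.324 ] [ 41. 134. 126.]
top mirror_top 0.64 476 [325.4 227.1 346.2 251.1] [ 0.3959 -0.3706] [66. 32. 82.]
top mirror_top 0.56 432 [304.8 192.9 329.5 218.8] [ 0.5326 -0.3056] [115. 114. 110.]
top mirror_top 0.5 399 [230.5 223.9 244.  269.4] [0.3578 0.0202] [79. 70. 60.]
top mirror_top 0.46 186 [180.9 153.  195.8 169.1] [0.7268 0.2246] [ 49.  74. 126.]
top dark 5956 [299.  299.9] [ 0.1571 -0.2261]
top dark 2352 [250.3  25.4] [ 1.2891 -0.0381]
top dark 1264 [495.3 196.8] [ 0.5621 -1.0273]
top dark 915 [468.9 297.8] [ 0.1624 -0.8974]
top dark 742 [243.3 187.9] [ 0.6012 -0.0074]
top rack ((0.5345758199691772, 0.3191038966178894), (0.07805004715919495, 0.19870765507221222), 82
[... 279 characters left out ...]
2 0.1999] z.080 [0.7137 0.2302]
side blue 29 [210.  271.6] z.044 [0.5085 0.3062] z.080 [0.4865 0.331 ]
side mirror_top 0.95 333 [334.  158.9 359.9 175.5] [ 0.3957 -0.3569] [65. 31. 83.]
side mirror_top 0.65 344 [290.2 159.2 317.9 174.9] [ 0.5326 -0.2946] [100. 101. 100.]
side mirror_top 0.51 281 [260.3 150.3 286.8 166. ] [ 0.6632 -0.3099] [ 33. 128. 124.]
side dark 23322 [427.7 143.2] [ 0.178  -0.6402]
side dark 793 [479.3 213.7] [-0.0298 -0.269 ]
side dark 628 [244.5 196.6] [0.6005 0.0021]
side dark 243 [379.7  67.2] [ 0.5952 -1.4761]
side dark 156 [ 21.  343.5] [0.727  0.6619]
side rack ((0.5289789438247681, 0.3307218551635742), (0.0757070928812027, 0.19781820476055145), 81.93699645996094)
```

Estimates (world frame):

| Thing | Position | Yaw |
|---|---|---|
| Orange holder | (0.586, 0.315) | about −0.14 |
| Stage middle | (0.601, −0.007) | about 0.09 |
| Mirror | (0.533, −0.300) | – |

Now I'll turn the tool and move toward the rack.

```bash
cat >> h.py <<'E'
def need(o,pos,yaw=None,wr=True):
    M=R(o["ee_rot"]);d=M.T@(np.array(pos)-o["tool_pos"])/.025
    print("t",round(o["time"],2),"tcp",np.round(o["tool_pos"],4),"rpy",np.round(o["ee_rot"],4),"w",round(float(o["width"]),4),"F",np.round(o["wrist_force"],2))
    if yaw is not None:
        E=Rn.from_matrix(M.T@R([np.pi,0,yaw])).as_rotvec();print("rot units",np.round(E/np.deg2rad(5),2))
        d2=R([np.pi,0,yaw]).T@(np.array(pos)-o["tool_pos"])/.025;print("shift units (after turn)",np.round(d2,2))
    print("shift units (now)",np.round(d,2))
E
python3 -m inch '[{"grip":1,"dx":1,"rz":-1},{"grip":1,"dx":1,"rz":-1},{"grip":1,"dx":1,"rz":-1},{"grip":1,"dx":1,"rz":-1},{"grip":1,"dx":1,"rz":-1},{"grip":1,"dx":1,"rz":-1},{"grip":1,"dx":1,"rz":-1},{"grip":1,"dx":1,"rz":-1},{"grip":1,"dx":1,"rz":-1},{"grip":1,"dx":1,"rz":-1},{"grip":1,"dx":1,"rz":-1}]'
python3 - <<'E'
from bench import robot
from h import *
need(robot.get_obs(),[.5856,.315,.19],1.43)
E
```

```text
t 1.75 tcp [ 0.2411 -0.4944  0.189 ] rpy [3.1415 0.     0.4538] w 0.0942 F [-0.6  -0.29 -0.76]
rot units [  0.     0.   -11.19]
shift units (after turn) [33.99  9.1  -0.04]
shift units (now) [ 26.58 -23.06  -0.04]invalid input at $[0]: expected keys grip, dx, dy, dz, rx, ry, rz
```

```bash

python3 -m inch '[{"grip":1,"dx":1,"dy":0,"dz":0,"rx":0,"ry":0,"rz":-1},{"grip":1,"dx":1,"dy":0,"dz":0,"rx":0,"ry":0,"rz":-1},{"grip":1,"dx":1,"dy":0,"dz":0,"rx":0,"ry":0,"rz":-1},{"grip":1,"dx":1,"dy":0,"dz":0,"rx":0,"ry":0,"rz":-1},{"grip":1,"dx":1,"dy":0,"dz":0,"rx":0,"ry":0,"rz":-1},{"grip":1,"dx":1,"dy":0,"dz":0,"rx":0,"ry":0,"rz":-1},{"grip":1,"dx":1,"dy":0,"dz":0,"rx":0,"ry":0,"rz":-1},{"grip":1,"dx":1,"dy":0,"dz":0,"rx":0,"ry":0,"rz":-1},{"grip":1,"dx":1,"dy":0,"dz":0,"rx":0,"ry":0,"rz":-1},{"grip":1,"dx":1,"dy":0,"dz":0,"rx":0,"ry":0,"rz":-1},{"grip":1,"dx":1,"dy":0,"dz":0,"rx":0,"ry":0,"rz":-1}]'
python3 - <<'E'
from bench import robot
from h import *
need(robot.get_obs(),[.5856,.315,.19],1.43)
E
```

```text
time: 3.12
tool_pos: [0.4092, -0.2823, 0.1885]
ee_rot: [3.141, 0.0, 1.442]
wrist_force: [0.4, 0.8, -0.2]
width: 0.0943
t 3.12 tcp [ 0.4092 -0.2823  0.1885] rpy [3.1413e+00 2.0000e-04 1.4421e+00] w 0.0943 F [ 0.41  0.81 -0.19]
rot units [0.   0.   0.14]
shift units (after turn) [24.65  3.63 -0.06]
shift units (now) [24.6   3.93 -0.06]
```

```bash

python3 -m inch '[{"grip":1,"dx":1,"dy":0.3,"dz":0,"rx":0,"ry":0,"rz":0.14},{"grip":1,"dx":1,"dy":0.3,"dz":0,"rx":0,"ry":0,"rz":0},{"grip":1,"dx":1,"dy":0.3,"dz":0,"rx":0,"ry":0,"rz":0},{"grip":1,"dx":1,"dy":0.3,"dz":0,"rx":0,"ry":0,"rz":0},{"grip":1,"dx":1,"dy":0.3,"dz":0,"rx":0,"ry":0,"rz":0},{"grip":1,"dx":1,"dy":0.3,"dz":0,"rx":0,"ry":0,"rz":0},{"grip":1,"dx":1,"dy":0.3,"dz":0,"rx":0,"ry":0,"rz":0},{"grip":1,"dx":1,"dy":0.3,"dz":0,"rx":0,"ry":0,"rz":0},{"grip":1,"dx":1,"dy":0.3,"dz":0,"rx":0,"ry":0,"rz":0},{"grip":1,"dx":1,"dy":0.3,"dz":0,"rx":0,"ry":0,"rz":0},{"grip":1,"dx":1,"dy":0.3,"dz":0,"rx":0,"ry":0,"rz":0},{"grip":1,"dx":1,"dy":0.3,"dz":0,"rx":0,"ry":0,"rz":0}]'
python3 -m inch '[{"grip":1,"dx":1,"dy":0,"dz":0,"rx":0,"ry":0,"rz":0},{"grip":1,"dx":1,"dy":0,"dz":0,"rx":0,"ry":0,"rz":0},{"grip":1,"dx":1,"dy":0,"dz":0,"rx":0,"ry":0,"rz":0},{"grip":1,"dx":1,"dy":0,"dz":0,"rx":0,"ry":0,"rz":0},{"grip":1,"dx":1,"dy":0,"dz":0,"rx":0,"ry":0,"rz":0},{"grip":1,"dx":1,"dy":0,"dz":0,"rx":0,"ry":0,"rz":0},{"grip":1,"dx":1,"dy":0,"dz":0,"rx":0,"ry":0,"rz":0},{"grip":1,"dx":0,"dy":0,"dz":0,"rx":0,"ry":0,"rz":0}]'
python3 - <<'E'
from bench import robot,cams
from h import *
need(robot.get_obs(),[.5856,.315,.19],1.43)
W=cams.snapshot("wrist");cv2.imwrite("pics/c_wrist.png",W["frame"][:,:,::-1])
print(W["eye"],W["orientation"],proj(W,[.5856,.315,.08]))
E
```

```text
time: 4.62
tool_pos: [0.5438, 0.0121, 0.1896]
ee_rot: [3.138, 0.001, 1.43]
wrist_force: [-0.3, -0.4, -0.3]
width: 0.0941
time: 5.62
tool_pos: [0.5694, 0.1924, 0.1887]
ee_rot: [3.139, 0.002, 1.432]
wrist_force: [-0.4, 0.4, -0.2]
width: 0.0938
t 5.62 tcp [0.5694 0.1924 0.1887] rpy [3.1386e+00 1.7000e-03 1.4320e+00] w 0.0938 F [-0.38  0.37 -0.2 ]
rot units [0.03 0.02 0.02]
shift units (after turn) [ 4.95 -0.04 -0.05]
shift units (now) [ 4.95 -0.03 -0.06]
[0.58121815 0.27550987 0.38385154] [-0.29283521 -0.00274106 -0.1400738 ] [251.27088751  49.55240715]
```

View pics/c_wrist.png

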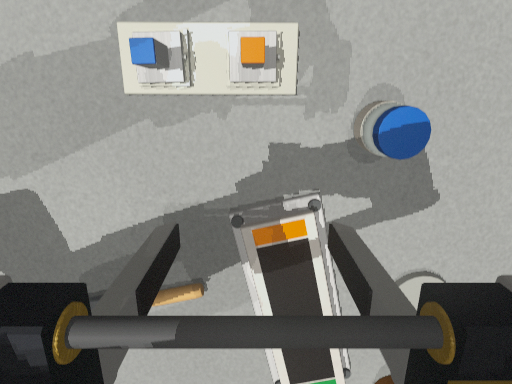

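The wrist view shows the orange cap at (253,50), right where predicted. The rack edges run parallel to the image rows, and the stage's orange mark is at about (280,234). I'll measure from this view.

```bash
python3 - <<'E'
from bench import robot,cams
from h import *
W=cams.snapshot("wrist");f=W["frame"]
hsv=cv2.cvtColor(f,cv2.COLOR_RGB2HSV);H,Sa,V=[hsv[:,:,i].astype(int) for i in range(3)]
m=((H>4)&(H<20)&(Sa>150)&(V>110)).astype(np.uint8)
n,l,st,c=cv2.connectedComponentsWithStats(m)
for i in range(1,n):
    if st[i,4]>60:
        ct=cv2.findContours((l==i).astype(np.uint8),0,2)[0][0]
        z=.08 if c[i][1]<100 else .044
        w=np.array([atz(W,p[0],z)[:2] for p in ct],np.float32)*1000
        print(st[i],c[i].round(1),atz(W,c[i],z).round(4),cv2.minAreaRect(w))
# rack outline: threshold white
g=((f.min(2)>170)&(f.max(2)-f.min(2)<40)).astype(np.uint8); g[100:]=0
ct=max(cv2.findContours(cv2.morphologyEx(g,cv2.MORPH_CLOSE,np.ones((15,15))),0,2)[0],key=cv2.contourArea)
w=np.array([atz(W,p[0],.018)[:2] for p in ct],np.float32)*1000
print("rack",cv2.boundingRect(ct),cv2.minAreaRect(w))
c=f[:120,100:330];cv2.imwrite("pics/d_w.png",cv2.resize(c,None,fx=3.4,fy=3.4,interpolation=cv2.INTER_CUBIC)[:,:,::-1])
E
```

```text
[240  36  24  26 603] [251.9  48.4] [0.5865 0.3148 0.08  ] ((586.158935546875, 314.66168212890625), (20.689762115478516, 20.718952178955078), 81.93576049804688)
[252 219  55  26 714] [276.8 232. ] [0.5878 0.1158 0.044 ] ((590.7796630859375, 116.15650939941406), (63.156551361083984, 21.063337326049805), 4.504588603973389)
rack (0, 0, 313, 98) ((485.2413024902344, 339.2100830078125), (96.38514709472656, 342.2633972167969), 79.82805633544922)
```

View pics/d_w.png

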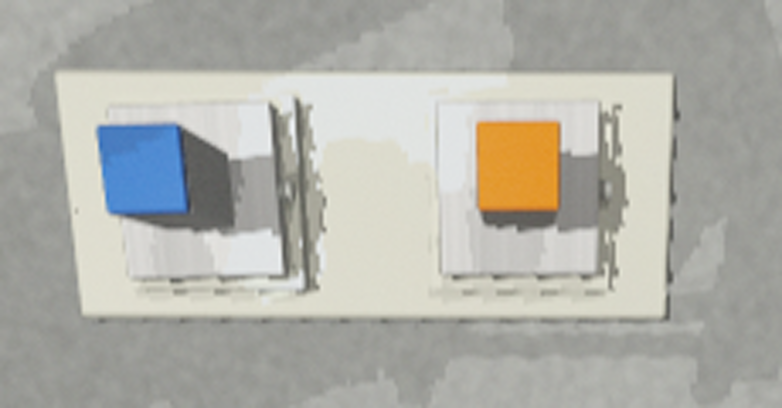

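```bash

python3 -m inch '[{"grip":1,"dx":1,"dy":0,"dz":0,"rx":0.03,"ry":0.02,"rz":0},{"grip":1,"dx":1,"dy":0,"dz":0,"rx":0,"ry":0,"rz":0},{"grip":1,"dx":1,"dy":0,"dz":0,"rx":0,"ry":0,"rz":0},{"grip":1,"dx":1,"dy":0,"dz":0,"rx":0,"ry":0,"rz":0},{"grip":1,"dx":1,"dy":0,"dz":0,"rx":0,"ry":0,"rz":0},{"grip":1,"dx":0,"dy":0,"dz":1,"rx":0,"ry":0,"rz":0},{"grip":1,"dx":0,"dy":0,"dz":1,"rx":0,"ry":0,"rz":0}]'
python3 - <<'E'
from bench import robot
from h import *
need(robot.get_obs(),[.5862,.3147,.05],1.43)
E
```

```text
time: 6.6
tool_pos: [0.5907, 0.3223, 0.1413]
ee_rot: [3.135, -0.006, 1.425]
wrist_force: [0.2, -0.1, -0.6]
width: 0.0939
t 6.6 tcp [0.5907 0.3223 0.1413] rpy [ 3.1352 -0.0065  1.4249] w 0.0939 F [ 0.15 -0.13 -0.65]
rot units [ 0.07 -0.07 -0.06]
shift units (after turn) [-0.33 -0.14  3.65]
shift units (now) [-0.35 -0.16  3.65]
```

```bash

python3 -m inch '[{"grip":1,"dx":-0.35,"dy":-0.15,"dz":0.5,"rx":0.07,"ry":-0.07,"rz":-0.06},{"grip":1,"dx":0,"dy":0,"dz":0.5,"rx":0,"ry":0,"rz":0},{"grip":1,"dx":0,"dy":0,"dz":0,"rx":0,"ry":0,"rz":0}]'
python3 - <<'E'
from bench import robot,cams
from h import *
need(robot.get_obs(),[.5862,.3147,.05],1.43)
W=cams.snapshot("wrist");cv2.imwrite("pics/e_wrist.png",W["frame"][:,:,::-1])
E
```

```text
time: 6.98
tool_pos: [0.5845, 0.3141, 0.1129]
ee_rot: [-3.138, 0.002, 1.43]
wrist_force: [0.5, -0.1, 0.2]
width: 0.0939
t 6.97 tcp [0.5845 0.3141 0.1129] rpy [-3.1378e+00  1.7000e-03  1.4300e+00] w 0.0939 F [ 0.49 -0.13  0.16]
rot units [-0.04  0.02 -0.  ]
shift units (after turn) [0.03 0.06 2.52]
shift units (now) [0.04 0.07 2.51]
```

View pics/e_wrist.png

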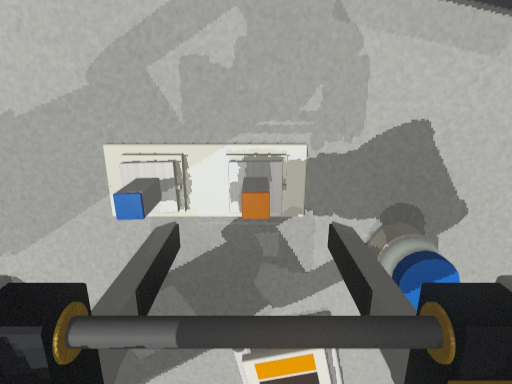

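The cap at (256,206) sits midway between the fingers at columns 180 and 328, so I can descend.

```bash

python3 -m inch '[{"grip":1,"dx":0.04,"dy":0.06,"dz":0.7,"rx":-0.04,"ry":0.02,"rz":0},{"grip":1,"dx":0,"dy":0,"dz":0.7,"rx":0,"ry":0,"rz":0},{"grip":1,"dx":0,"dy":0,"dz":0.6,"rx":0,"ry":0,"rz":0},{"grip":1,"dx":0,"dy":0,"dz":0.3,"rx":0,"ry":0,"rz":0},{"grip":1,"dx":0,"dy":0,"dz":0,"rx":0,"ry":0,"rz":0}]'
python3 - <<'E'
from bench import robot,cams
from h import *
need(robot.get_obs(),[.5862,.3147,.05],1.43)
W=cams.snapshot("wrist");cv2.imwrite("pics/f_wrist.png",W["frame"][:,:,::-1])
E
```

```text
time: 7.65
tool_pos: [0.5874, 0.3152, 0.0534]
ee_rot: [3.139, -0.002, 1.43]
wrist_force: [0.4, -0.7, -0.0]
width: 0.0941
t 7.65 tcp [0.5874 0.3152 0.0534] rpy [ 3.1387e+00 -2.1000e-03  1.4295e+00] w 0.0941 F [ 0.38 -0.69 -0.  ]
rot units [ 0.03 -0.02 -0.01]
shift units (after turn) [-0.03 -0.05  0.14]
shift units (now) [-0.03 -0.05  0.14]
```

View pics/f_wrist.png

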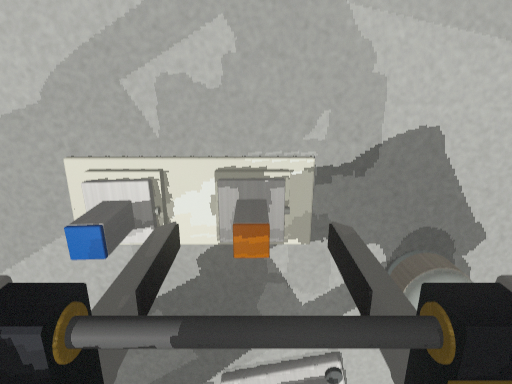

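```bash

python3 -m inch '[{"grip":1,"dx":-0.03,"dy":-0.05,"dz":0.14,"rx":0.03,"ry":-0.02,"rz":0},{"grip":0,"dx":0,"dy":0,"dz":0,"rx":0,"ry":0,"rz":0},{"grip":0,"dx":0,"dy":0,"dz":0,"rx":0,"ry":0,"rz":0},{"grip":0,"dx":0,"dy":0,"dz":0,"rx":0,"ry":0,"rz":0},{"grip":0,"dx":0,"dy":0,"dz":0,"rx":0,"ry":0,"rz":0},{"grip":0,"dx":0,"dy":0,"dz":0,"rx":0,"ry":0,"rz":0},{"grip":0,"dx":0,"dy":0,"dz":0,"rx":0,"ry":0,"rz":0}]'
python3 - <<'E'
from bench import robot,cams
from h import *
need(robot.get_obs(),[.5862,.3147,.05],1.43)
W=cams.snapshot("wrist");cv2.imwrite("pics/g_wrist.png",W["frame"][:,:,::-1])
E
```

```text
time: 8.57
tool_pos: [0.5877, 0.3154, 0.0528]
ee_rot: [3.137, -0.003, 1.43]
wrist_force: [-0.4, 1.1, -0.1]
width: 0.0375
t 8.57 tcp [0.5877 0.3154 0.0528] rpy [ 3.1369e+00 -3.0000e-03  1.4296e+00] w 0.0375 F [-0.36  1.06 -0.06]
rot units [ 0.05 -0.03 -0.  ]
shift units (after turn) [-0.04 -0.06  0.11]
shift units (now) [-0.04 -0.06  0.11]
```

View pics/g_wrist.png

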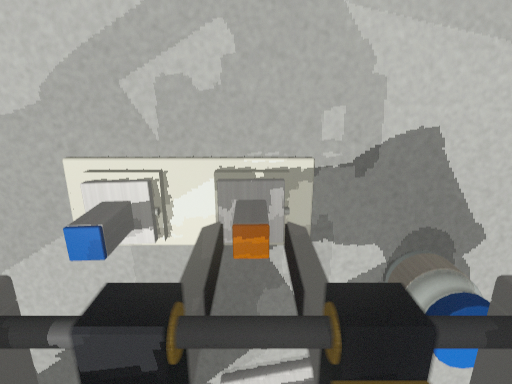

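```bash

python3 - <<'E'
from bench import robot,cams
from h import *
o=robot.get_obs();W=cams.snapshot("wrist");p=np.array(o["tool_pos"])
print(W["eye"],W["orientation"])
for z in (.039,.0528,.08,.13): print(z,proj(W,[p[0],p[1],z]))
E
python3 -m inch '[{"grip":0,"dx":-0.04,"dy":-0.06,"dz":0.11,"rx":0.05,"ry":-0.03,"rz":0},{"grip":0,"dx":0,"dy":0,"dz":0,"rx":0,"ry":0,"rz":0},{"grip":0,"dx":0,"dy":0,"dz":0,"rx":0,"ry":0,"rz":0}]'
python3 - <<'E'
from bench import robot,cams
from h import *
o=robot.get_obs();need(o,[.5862,.3147,.05],1.43);W=cams.snapshot("wrist");p=np.array(o["tool_pos"])
for z in (.039,.0528,.08,.13): print(z,proj(W,[p[0],p[1],z]))
cv2.imwrite("pics/h_wrist.png",W["frame"][:,:,::-1])
S=cams.snapshot("side");cv2.imwrite("pics/h_side.png",cv2.resize(S["frame"][180:330,120:320],None,fx=4,fy=4)[:,:,::-1])
E
```

```text
[0.59932399 0.39762796 0.24834139] [-0.2881641  -0.00427675 -0.14249538]
0.039 [252.52134571 216.87705141]
0.0528 [252.54681017 224.38154403]
0.08 [252.6076657  242.31593917]
0.13 [252.77994312 293.08686848]
time: 9.05
tool_pos: [0.5864, 0.3151, 0.0511]
ee_rot: [3.14, -0.002, 1.43]
wrist_force: [-0.3, 0.2, 0.7]
width: 0.0217
t 9.05 tcp [0.5864 0.3151 0.0511] rpy [ 3.1404e+00 -1.5000e-03  1.4298e+00] w 0.0217 F [-0.32  0.18  0.65]
rot units [ 0.01 -0.02 -0.  ]
shift units (after turn) [-0.02 -0.    0.04]
shift units (now) [-0.02 -0.    0.04]
0.039 [252.57058755 217.73666907]
0.0528 [252.52865625 225.38410891]
0.08 [252.42829423 243.6881588 ]
0.13 [252.14299609 295.72090124]
```

View pics/h_wrist.png

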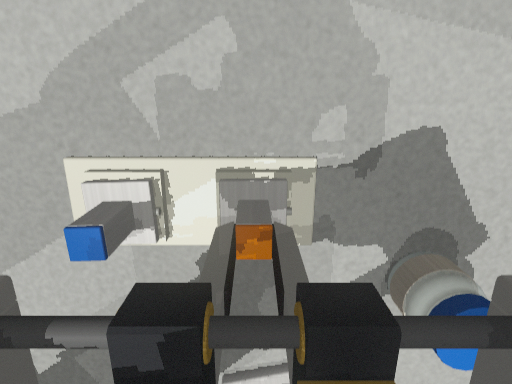

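View pics/h_side.png

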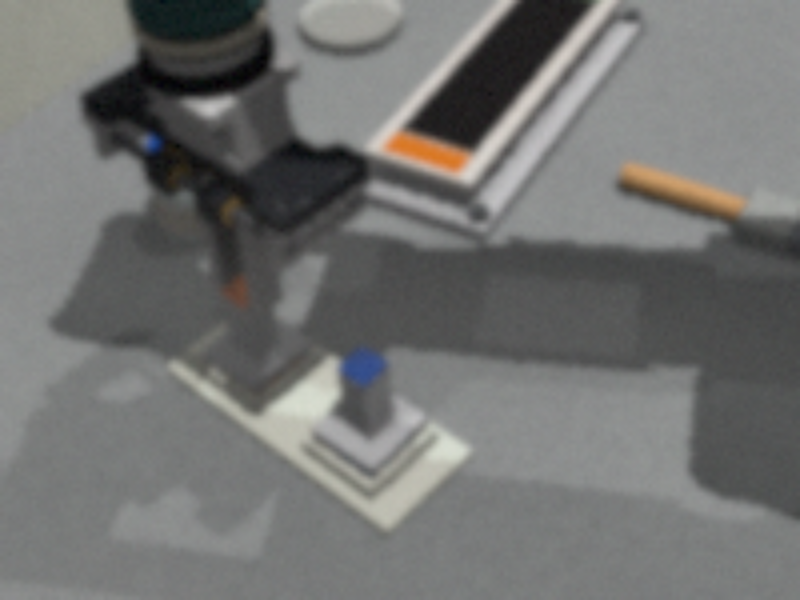

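The fingers stopped at 21.7 mm on the 22 mm stem, and the side view agrees, so I'm lifting.

```bash

python3 -m inch '[{"grip":0,"dx":0,"dy":0,"dz":0,"rx":0,"ry":0,"rz":0},{"grip":0,"dx":0,"dy":0,"dz":-0.3,"rx":0,"ry":0,"rz":0},{"grip":0,"dx":0,"dy":0,"dz":-0.6,"rx":0,"ry":0,"rz":0},{"grip":0,"dx":0,"dy":0,"dz":-0.8,"rx":0,"ry":0,"rz":0},{"grip":0,"dx":0,"dy":0,"dz":-0.8,"rx":0,"ry":0,"rz":0},{"grip":0,"dx":0,"dy":0,"dz":-0.8,"rx":0,"ry":0,"rz":0},{"grip":0,"dx":0,"dy":0,"dz":-0.5,"rx":0,"ry":0,"rz":0},{"grip":0,"dx":0,"dy":0,"dz":0,"rx":0,"ry":0,"rz":0}]'
python3 - <<'E'
from bench import robot,cams
from h import *
o=robot.get_obs();need(o,[.5936,.0793,.14],1.655);W=cams.snapshot("wrist");p=np.array(o["tool_pos"])
cv2.imwrite("pics/i_wrist.png",W["frame"][:,:,::-1])
S=cams.snapshot("side");cv2.imwrite("pics/i_side.png",cv2.resize(S["frame"][130:330,120:320],None,fx=3,fy=3)[:,:,::-1])
E
```

```text
time: 10.15
tool_pos: [0.5855, 0.3145, 0.1506]
ee_rot: [-3.14, 0.0, 1.43]
wrist_force: [0.7, 0.5, -1.8]
width: 0.0219
t 10.15 tcp [0.5855 0.3145 0.1506] rpy [-3.1404e+00  1.0000e-04  1.4296e+00] w 0.0219 F [ 0.69  0.48 -1.76]
rot units [-0.01 -0.   -2.58]
shift units (after turn) [-9.4  -0.47  0.42]
shift units (now) [-9.27  1.65  0.42]
```

View pics/i_side.png

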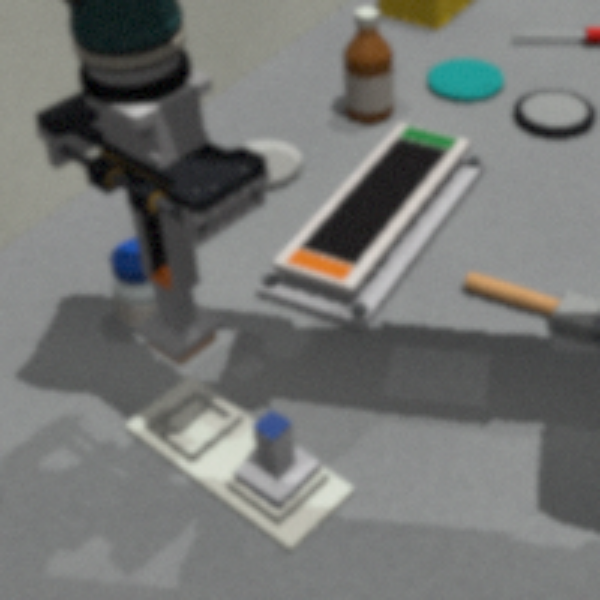

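View pics/i_wrist.png

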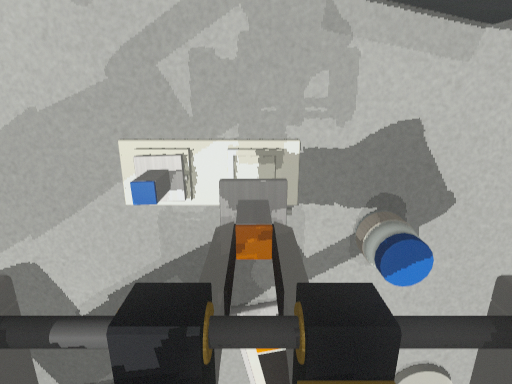

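The holder is held level above the empty pocket, with about 1.8 N of extra load at the wrist. Moving to above lap_start.

```bash

python3 -m inch '[{"grip":0,"dx":-1,"dy":0,"dz":0,"rx":0,"ry":0,"rz":-1},{"grip":0,"dx":-1,"dy":0,"dz":0,"rx":0,"ry":0,"rz":-1},{"grip":0,"dx":-1,"dy":0,"dz":0,"rx":0,"ry":0,"rz":-0.58},{"grip":0,"dx":-1,"dy":0,"dz":0,"rx":0,"ry":0,"rz":0},{"grip":0,"dx":-1,"dy":0,"dz":0,"rx":0,"ry":0,"rz":0},{"grip":0,"dx":-1,"dy":0,"dz":0,"rx":0,"ry":0,"rz":0},{"grip":0,"dx":-1,"dy":0,"dz":0,"rx":0,"ry":0,"rz":0},{"grip":0,"dx":-0.8,"dy":0,"dz":0.2,"rx":0,"ry":0,"rz":0},{"grip":0,"dx":-0.5,"dy":0,"dz":0.2,"rx":0,"ry":0,"rz":0},{"grip":0,"dx":0,"dy":0,"dz":0,"rx":0,"ry":0,"rz":0}]'
python3 - <<'E'
from bench import robot,cams
from h import *
o=robot.get_obs();need(o,[.5936,.0793,.12],1.655);W=cams.snapshot("wrist");p=np.array(o["tool_pos"])
cv2.imwrite("pics/j_wrist.png",W["frame"][:,:,::-1])
S=cams.snapshot("side");cv2.imwrite("pics/j_side.png",cv2.resize(S["frame"][100:270,170:370],None,fx=3.5,fy=3.5)[:,:,::-1])
T=cams.snapshot("top");cv2.imwrite("pics/j_top.png",cv2.resize(T["frame"][130:270,150:350],None,fx=3.5,fy=3.5)[:,:,::-1])
E
```

```text
time: 11.5
tool_pos: [0.586, 0.1002, 0.1242]
ee_rot: [-3.114, 0.003, 1.664]
wrist_force: [0.9, -0.4, -1.9]
width: 0.0217
t 11.5 tcp [0.586  0.1002 0.1242] rpy [-3.1135e+00  3.0000e-03  1.6643e+00] w 0.0217 F [ 0.95 -0.38 -1.91]
rot units [-0.32  0.04  0.11]
shift units (after turn) [-0.86  0.23  0.17]
shift units (now) [-0.86  0.23  0.16]
```

View pics/j_side.png

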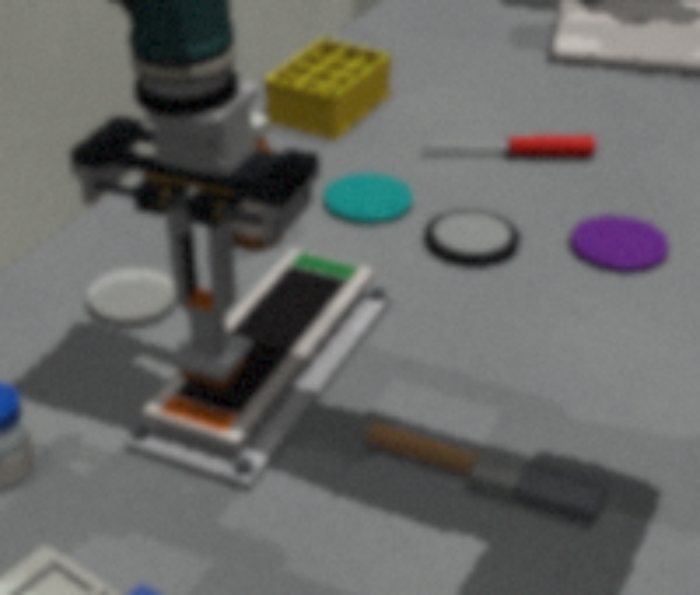

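View pics/j_wrist.png

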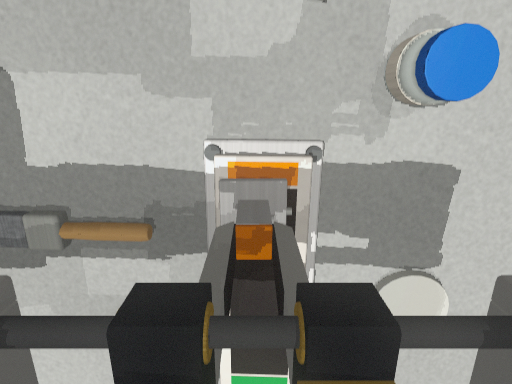

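```bash

python3 -m inch '[{"grip":0,"dx":-0.43,"dy":0.12,"dz":0.2,"rx":-0.32,"ry":0.04,"rz":0.11},{"grip":0,"dx":-0.43,"dy":0.12,"dz":0.2,"rx":0,"ry":0,"rz":0},{"grip":0,"dx":0,"dy":0,"dz":0.2,"rx":0,"ry":0,"rz":0},{"grip":0,"dx":0,"dy":0,"dz":0,"rx":0,"ry":0,"rz":0},{"grip":0,"dx":0,"dy":0,"dz":0,"rx":0,"ry":0,"rz":0}]'
python3 - <<'E'
from bench import robot,cams
from h import *
o=robot.get_obs();need(o,[.5936,.0793,.09],1.655);W=cams.snapshot("wrist");p=np.array(o["tool_pos"])
o=robot.get_obs();need(o,[.5936,.0793,.09],1.655)
S=cams.snapshot("side");cv2.imwrite("pics/k_side.png",cv2.resize(S["frame"][150:250,180:300],None,fx=6,fy=6)[:,:,::-1])
E
```

```text
time: 12.28
tool_pos: [0.5953, 0.0835, 0.1107]
ee_rot: [3.138, -0.002, 1.661]
wrist_force: [0.2, 0.2, -2.4]
width: 0.022
t 12.28 tcp [0.5953 0.0835 0.1107] rpy [ 3.1376e+00 -2.3000e-03  1.6608e+00] w 0.022 F [ 0.21  0.16 -2.4 ]
rot units [ 0.05 -0.03  0.07]
shift units (after turn) [-0.16 -0.08  0.83]
shift units (now) [-0.16 -0.09  0.83]
t 12.32 tcp [0.5952 0.0835 0.1107] rpy [ 3.1378e+00 -2.3000e-03  1.6608e+00] w 0.0216 F [ 0.33  0.18 -1.79]
rot units [ 0.04 -0.03  0.07]
shift units (after turn) [-0.16 -0.08  0.83]
shift units (now) [-0.16 -0.08  0.83]
```

View pics/k_side.png

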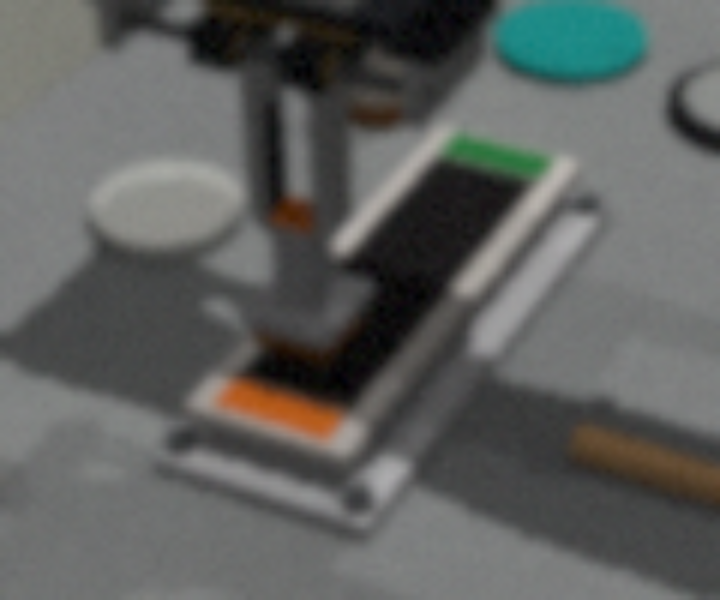

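```bash

python3 -m inch '[{"grip":0,"dx":-0.1,"dy":-0.08,"dz":0.4,"rx":0.04,"ry":-0.03,"rz":0.07},{"grip":0,"dx":0,"dy":0,"dz":0.3,"rx":0,"ry":0,"rz":0},{"grip":0,"dx":0,"dy":0,"dz":0,"rx":0,"ry":0,"rz":0}]'
python3 - <<'E'
from bench import robot,cams
from h import *
o=robot.get_obs();need(o,[.5936,.0793,.08],1.655)
E
```

```text
time: 12.75
tool_pos: [0.5931, 0.0808, 0.0917]
ee_rot: [-3.141, 0.0, 1.655]
wrist_force: [-0.1, -0.4, -1.6]
width: 0.0217
t 12.75 tcp [0.5931 0.0808 0.0917] rpy [-3.1412e+00  5.0000e-04  1.6545e+00] w 0.0217 F [-0.07 -0.41 -1.61]
rot units [-0.    0.01 -0.01]
shift units (after turn) [-0.06  0.02  0.47]
shift units (now) [-0.06  0.02  0.47]
```

```bash

python3 -m inch '[{"grip":0,"dx":0,"dy":0,"dz":0.25,"rx":0,"ry":0,"rz":0},{"grip":0,"dx":0,"dy":0,"dz":0,"rx":0,"ry":0,"rz":0}]'
python3 - <<'E'
from bench import robot,cams
from h import *
o=robot.get_obs();need(o,[.5936,.0793,.08],1.655)
E
```

```text
time: 13.0
tool_pos: [0.5936, 0.0808, 0.0858]
ee_rot: [3.141, 0.001, 1.654]
wrist_force: [-0.8, -0.9, 1.0]
width: 0.022
t 13.0 tcp [0.5936 0.0808 0.0858] rpy [3.1406e+00 6.0000e-04 1.6545e+00] w 0.022 F [-0.85 -0.9   1.03]
rot units [ 0.01  0.01 -0.01]
shift units (after turn) [-0.06 -0.    0.23]
shift units (now) [-0.06 -0.01  0.23]
```

```bash

python3 -m inch '[{"grip":0,"dx":0,"dy":0,"dz":0.18,"rx":0,"ry":0,"rz":0},{"grip":0,"dx":0,"dy":0,"dz":0,"rx":0,"ry":0,"rz":0}]'
python3 - <<'E'
from bench import robot,cams
from h import *
o=robot.get_obs();need(o,[.5936,.0793,.08],1.655)
S=cams.snapshot("side");cv2.imwrite("pics/l_side.png",cv2.resize(S["frame"][150:250,180:300],None,fx=6,fy=6)[:,:,::-1])
o=robot.get_obs();need(o,[.5936,.0793,.08],1.655)
E
```

```text
time: 13.25
tool_pos: [0.594, 0.0808, 0.0829]
ee_rot: [3.139, 0.001, 1.655]
wrist_force: [-1.9, 0.0, 3.3]
width: 0.0214
t 13.25 tcp [0.594  0.0808 0.0829] rpy [3.1391e+00 7.0000e-04 1.6545e+00] w 0.0214 F [-1.93  0.03  3.26]
rot units [ 0.03  0.01 -0.01]
shift units (after turn) [-0.06 -0.02  0.12]
shift units (now) [-0.06 -0.02  0.12]
t 13.3 tcp [0.594  0.0808 0.0832] rpy [3.1390e+00 7.0000e-04 1.6546e+00] w 0.0218 F [-1.98 -1.08  2.72]
rot units [ 0.03  0.01 -0.  ]
shift units (after turn) [-0.06 -0.02  0.13]
shift units (now) [-0.06 -0.02  0.13]
```

View pics/l_side.png

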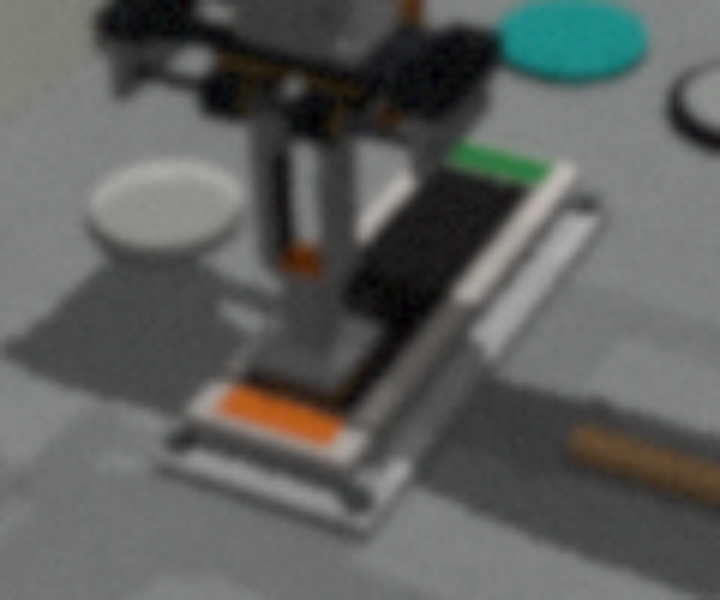

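Force at about 4.9 N implies roughly 4.9 mm of sink, against 4 mm from height. A little more press, then the start of the stroke.

```bash

python3 -m inch '[{"grip":0,"dx":0,"dy":0,"dz":0.12,"rx":0.03,"ry":0,"rz":0},{"grip":0,"dx":0,"dy":0,"dz":0.03,"rx":0,"ry":0,"rz":0}]'
python3 - <<'E'
from bench import robot,cams
from h import *
o=robot.get_obs();need(o,[.5936,.0793,.08],1.655)
E
python3 -m inch '[{"grip":0,"dx":-0.3,"dy":0,"dz":0.03,"rx":0,"ry":0,"rz":0}]'
python3 - <<'E'
from bench import robot,cams
from h import *
o=robot.get_obs();need(o,[.5936,.0793,.08],1.655)
E
```

```text
time: 13.55
tool_pos: [0.5941, 0.0808, 0.0806]
ee_rot: [3.141, 0.001, 1.655]
wrist_force: [-2.3, 0.8, 4.2]
width: 0.0216
t 13.55 tcp [0.5941 0.0808 0.0806] rpy [3.1409e+00 8.0000e-04 1.6545e+00] w 0.0216 F [-2.28  0.79  4.18]
rot units [ 0.01  0.01 -0.01]
shift units (after turn) [-0.06 -0.02  0.02]
shift units (now) [-0.06 -0.02  0.02]
time: 13.68
tool_pos: [0.5953, 0.0748, 0.0805]
ee_rot: [3.139, -0.002, 1.656]
wrist_force: [-1.0, 3.0, 4.2]
width: 0.0214
t 13.68 tcp [0.5953 0.0748 0.0805] rpy [ 3.1387e+00 -2.0000e-03  1.6559e+00] w 0.0214 F [-0.97  3.01  4.15]
rot units [ 0.03 -0.02  0.01]
shift units (after turn) [ 0.18 -0.05  0.02]
shift units (now) [ 0.18 -0.05  0.02]
```

```bash

python3 -m inch '[{"grip":0,"dx":-0.5,"dy":0,"dz":0.03,"rx":0.02,"ry":-0.02,"rz":0},{"grip":0,"dx":-0.5,"dy":0,"dz":0.03,"rx":0,"ry":0,"rz":0}]'
python3 - <<'E'
from bench import robot,cams
from h import *
o=robot.get_obs();need(o,[.6075,-.089,.08],1.655)
E
```

```text
time: 13.92
tool_pos: [0.5989, 0.0502, 0.08]
ee_rot: [3.137, -0.003, 1.657]
wrist_force: [-0.5, 3.8, 5.6]
width: 0.0215
t 13.93 tcp [0.5989 0.0502 0.08  ] rpy [ 3.1366e+00 -2.5000e-03  1.6574e+00] w 0.0215 F [-0.51  3.84  5.57]
rot units [ 0.06 -0.03  0.03]
shift units (after turn) [-5.58 -0.13  0.  ]
shift units (now) [-5.58 -0.14 -0.01]
```

```bash

python3 -m inch '[{"grip":0,"dx":-0.5,"dy":-0.04,"dz":0.01,"rx":0.05,"ry":-0.03,"rz":0.02},{"grip":0,"dx":-0.5,"dy":-0.04,"dz":0.02,"rx":0,"ry":0,"rz":0}]'
python3 - <<'E'
from bench import robot,cams
from h import *
o=robot.get_obs();need(o,[.6075,-.089,.08],1.655)
E
```

```text
time: 14.18
tool_pos: [0.5999, 0.0233, 0.0798]
ee_rot: [3.139, -0.0, 1.655]
wrist_force: [-1.0, 3.6, 4.8]
width: 0.022
t 14.18 tcp [0.5999 0.0233 0.0798] rpy [ 3.1392e+00 -4.0000e-04  1.6549e+00] w 0.022 F [-0.98  3.61  4.75]
rot units [ 0.03 -0.   -0.  ]
shift units (after turn) [-4.5  -0.08 -0.01]
shift units (now) [-4.5  -0.08 -0.01]
```

```bash

python3 -m inch '[{"grip":0,"dx":-0.5,"dy":-0.02,"dz":0.02,"rx":0.03,"ry":0,"rz":0},{"grip":0,"dx":-0.5,"dy":-0.02,"dz":0.02,"rx":0,"ry":0,"rz":0}]'
python3 - <<'E'
from bench import robot,cams
from h import *
o=robot.get_obs();need(o,[.6075,-.089,.08],1.655)
S=cams.snapshot("side");cv2.imwrite("pics/m_side.png",cv2.resize(S["frame"][150:250,180:300],None,fx=6,fy=6)[:,:,::-1])
E
```

```text
time: 14.42
tool_pos: [0.6014, -0.0035, 0.0793]
ee_rot: [3.141, -0.001, 1.654]
wrist_force: [-0.6, 3.4, 6.5]
width: 0.0218
t 14.43 tcp [ 0.6014 -0.0035  0.0793] rpy [ 3.1410e+00 -1.4000e-03  1.6539e+00] w 0.0218 F [-0.56  3.44  6.51]
rot units [ 0.01 -0.02 -0.01]
shift units (after turn) [-3.43 -0.05 -0.03]
shift units (now) [-3.43 -0.04 -0.03]
```

View pics/m_side.png

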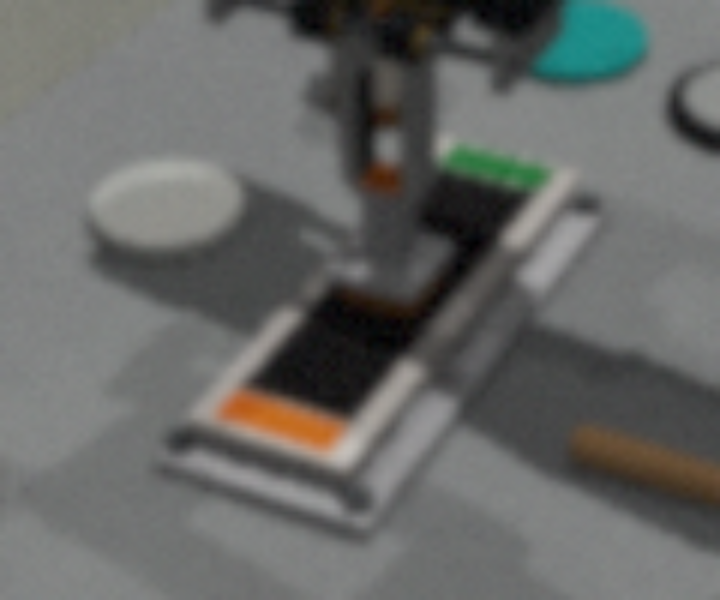

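The holder is at mid-strip with the platen visibly sunk and the face flat on it. Continuing with slightly less press.

```bash

python3 -m inch '[{"grip":0,"dx":-0.5,"dy":-0.02,"dz":-0.02,"rx":0.01,"ry":-0.02,"rz":0},{"grip":0,"dx":-0.5,"dy":-0.02,"dz":0.02,"rx":0,"ry":0,"rz":0}]'
python3 - <<'E'
from bench import robot,cams
from h import *
o=robot.get_obs();need(o,[.6075,-.089,.08],1.655)
E
```

```text
time: 14.72
tool_pos: [0.6027, -0.0319, 0.0797]
ee_rot: [3.142, 0.001, 1.652]
wrist_force: [-0.4, 3.8, 5.2]
width: 0.0214
t 14.72 tcp [ 0.6027 -0.0319  0.0797] rpy [3.1415e+00 1.1000e-03 1.6521e+00] w 0.0214 F [-0.41  3.78  5.21]
rot units [ 0.    0.01 -0.03]
shift units (after turn) [-2.29 -0.   -0.01]
shift units (now) [-2.29  0.01 -0.01]
```

```bash

python3 -m inch '[{"grip":0,"dx":-0.5,"dy":0,"dz":0.02,"rx":0,"ry":0,"rz":-0.03},{"grip":0,"dx":-0.5,"dy":0,"dz":0.02,"rx":0,"ry":0,"rz":0}]'
python3 - <<'E'
from bench import robot,cams
from h import *
o=robot.get_obs();need(o,[.6075,-.089,.08],1.655)
E
```

```text
time: 14.98
tool_pos: [0.6045, -0.0585, 0.0791]
ee_rot: [-3.141, -0.0, 1.654]
wrist_force: [-0.8, 4.5, 4.9]
width: 0.0214
t 14.97 tcp [ 0.6045 -0.0585  0.0791] rpy [-3.1414e+00 -2.0000e-04  1.6538e+00] w 0.0214 F [-0.82  4.53  4.88]
rot units [-0.   -0.   -0.01]
shift units (after turn) [-1.22  0.02 -0.04]
shift units (now) [-1.22  0.02 -0.04]
```

```bash

python3 -m inch '[{"grip":0,"dx":-0.5,"dy":0,"dz":0,"rx":0,"ry":0,"rz":0},{"grip":0,"dx":-0.4,"dy":0,"dz":0.02,"rx":0,"ry":0,"rz":0},{"grip":0,"dx":-0.05,"dy":0,"dz":0.02,"rx":0,"ry":0,"rz":0}]'
python3 - <<'E'
from bench import robot,cams
from h import *
o=robot.get_obs();need(o,[.6075,-.089,.08],1.655)
S=cams.snapshot("side");cv2.imwrite("pics/n_side.png",cv2.resize(S["frame"][150:250,180:300],None,fx=6,fy=6)[:,:,::-1])
T=cams.snapshot("top");cv2.imwrite("pics/n_top.png",cv2.resize(T["frame"][150:230,190:350],None,fx=5,fy=5)[:,:,::-1])
E
```

```text
time: 15.35
tool_pos: [0.6061, -0.0852, 0.0788]
ee_rot: [-3.141, -0.002, 1.651]
wrist_force: [-0.8, 3.8, 5.8]
width: 0.0215
t 15.35 tcp [ 0.6061 -0.0852  0.0788] rpy [-3.1412e+00 -2.3000e-03  1.6512e+00] w 0.0215 F [-0.77  3.81  5.83]
rot units [-0.   -0.03 -0.04]
shift units (after turn) [-0.16  0.04 -0.05]
shift units (now) [-0.16  0.04 -0.05]
```

View pics/n_side.png

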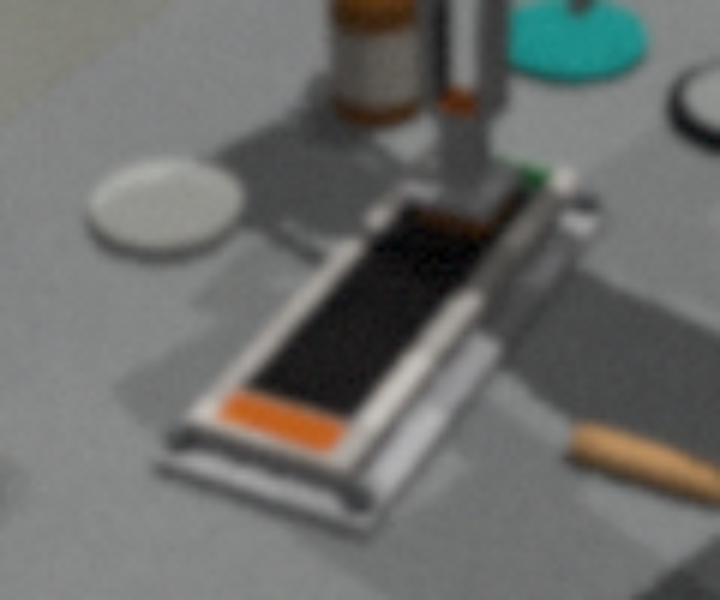

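View pics/n_top.png

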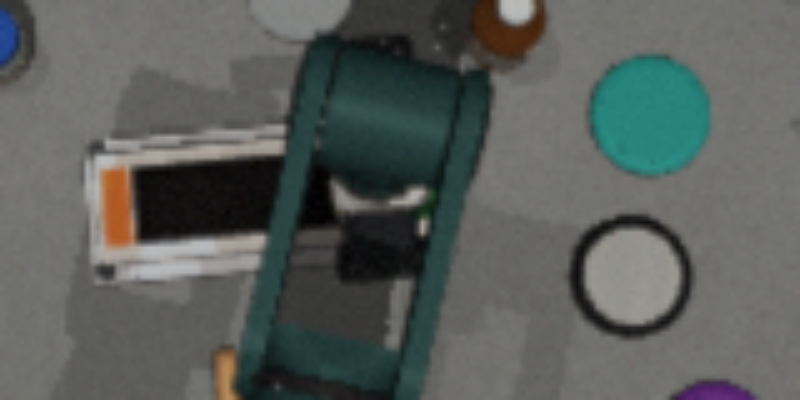

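At the green end, still pressed (TCP sits roughly 80 mm past the middle). Lifting clear and refining the mirror centre.

```bash

python3 -m inch '[{"grip":0,"dx":0,"dy":0,"dz":-0.4,"rx":0,"ry":0,"rz":0},{"grip":0,"dx":0,"dy":0,"dz":-0.6,"rx":0,"ry":0,"rz":0},{"grip":0,"dx":0,"dy":0,"dz":-0.7,"rx":0,"ry":0,"rz":0},{"grip":0,"dx":0,"dy":0,"dz":-0.7,"rx":0,"ry":0,"rz":0},{"grip":0,"dx":0,"dy":0,"dz":-0.2,"rx":0,"ry":0,"rz":0},{"grip":0,"dx":0,"dy":0,"dz":0,"rx":0,"ry":0,"rz":0}]'
python3 - <<'E'
from bench import robot,cams
from h import *
T=cams.snapshot("top");S=cams.snapshot("side")
for s,b in ((T,(298,188,336,222)),(S,(286,154,322,180))):
    f=s["frame"][b[1]:b[3],b[0]:b[2]]; m=(f.max(2)<60).astype(np.uint8)
    ct=[c for c in cv2.findContours(m,0,1)[0] if len(c)>20]
    for c in ct:
        e=cv2.fitEllipse(c); px=np.array(e[0])+b[:2]; print(e,px,atz(s,px,.010).round(4))
o=robot.get_obs();need(o,[.534,-.302,.13],1.655)
E
```

```text
time: 16.2
tool_pos: [0.6037, -0.0899, 0.1445]
ee_rot: [-3.133, 0.003, 1.648]
wrist_force: [-0.6, -0.1, -2.5]
width: 0.0219
((17.589664459228516, 16.685697555541992), (23.37444496154785, 23.680545806884766), 143.103759765625) [315.58966446 204.68569756] [ 0.5347 -0.304   0.01  ]
((18.303024291992188, 13.44791316986084), (14.309438705444336, 24.510459899902344), 93.25634765625) [304.30302429 167.44791317] [ 0.5322 -0.2982  0.01  ]
t 16.3 tcp [ 0.6034 -0.0898  0.1437] rpy [-3.1322e+00  2.4000e-03  1.6479e+00] w 0.0217 F [-0.55 -0.8  -2.41]
rot units [-0.11  0.03 -0.08]
shift units (after turn) [-8.23 -3.48  0.55]
shift units (now) [-8.25 -3.42  0.6 ]
```

```bash

python3 -m inch '[{"grip":0,"dx":-0.6,"dy":-0.3,"dz":0,"rx":-0.11,"ry":0.03,"rz":-0.08},{"grip":0,"dx":-1,"dy":-0.42,"dz":0,"rx":0,"ry":0,"rz":0},{"grip":0,"dx":-1,"dy":-0.42,"dz":0,"rx":0,"ry":0,"rz":0},{"grip":0,"dx":-1,"dy":-0.42,"dz":0,"rx":0,"ry":0,"rz":0},{"grip":0,"dx":-1,"dy":-0.42,"dz":0,"rx":0,"ry":0,"rz":0},{"grip":0,"dx":-1,"dy":-0.42,"dz":0,"rx":0,"ry":0,"rz":0},{"grip":0,"dx":-1,"dy":-0.42,"dz":0,"rx":0,"ry":0,"rz":0},{"grip":0,"dx":-0.6,"dy":-0.3,"dz":0,"rx":0,"ry":0,"rz":0},{"grip":0,"dx":-0.3,"dy":-0.1,"dz":0,"rx":0,"ry":0,"rz":0},{"grip":0,"dx":0,"dy":0,"dz":0,"rx":0,"ry":0,"rz":0}]'
python3 - <<'E'
from bench import robot,cams
from h import *
o=robot.get_obs();need(o,[.5335,-.301,.13],1.655)
E
```

```text
time: 17.55
tool_pos: [0.5285, -0.2948, 0.1375]
ee_rot: [-3.132, -0.003, 1.654]
wrist_force: [-0.3, 0.5, -1.8]
width: 0.0214
t 17.55 tcp [ 0.5285 -0.2948  0.1375] rpy [-3.1319 -0.0033  1.6537] w 0.0214 F [-0.31  0.54 -1.81]
rot units [-0.11 -0.04 -0.01]
shift units (after turn) [-0.26  0.18  0.3 ]
shift units (now) [-0.26  0.18  0.3 ]
```

```bash

python3 -m inch '[{"grip":0,"dx":-0.26,"dy":0.18,"dz":0.28,"rx":-0.11,"ry":-0.04,"rz":0},{"grip":0,"dx":0,"dy":0,"dz":0,"rx":0,"ry":0,"rz":0},{"grip":0,"dx":0,"dy":0,"dz":0,"rx":0,"ry":0,"rz":0},{"grip":0,"dx":0,"dy":0,"dz":0,"rx":0,"ry":0,"rz":0}]'
python3 - <<'E'
from bench import robot,cams
from h import *
o=robot.get_obs();need(o,[.5335,-.301,.13],1.655)
print(np.round(o["qvel"],4))
W=cams.snapshot("wrist");cv2.imwrite("pics/o_wrist.png",W["frame"][:,:,::-1])
S=cams.snapshot("side");cv2.imwrite("pics/o_side.png",cv2.resize(S["frame"][80:330,120:420],None,fx=2.4,fy=2.4)[:,:,::-1])
E
```

```text
time: 18.05
tool_pos: [0.5348, -0.2989, 0.1296]
ee_rot: [3.141, -0.001, 1.657]
wrist_force: [0.0, -0.5, -2.7]
width: 0.0217
t 18.05 tcp [ 0.5348 -0.2989  0.1296] rpy [ 3.1410e+00 -8.0000e-04  1.6573e+00] w 0.0217 F [ 0.01 -0.52 -2.73]
rot units [ 0.01 -0.01  0.03]
shift units (after turn) [-0.08 -0.06 -0.02]
shift units (now) [-0.08 -0.06 -0.02]
[ 0.0058 -0.0006 -0.0024  0.0032 -0.0001  0.0017]
```

View pics/o_wrist.png

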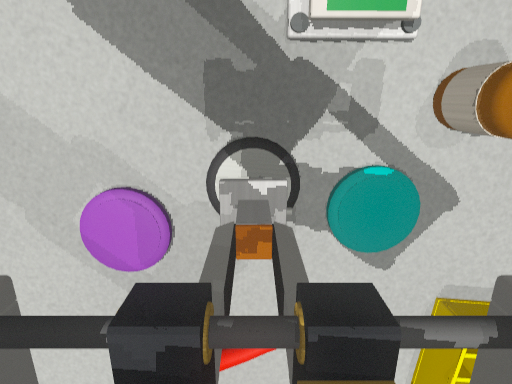

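View pics/o_side.png

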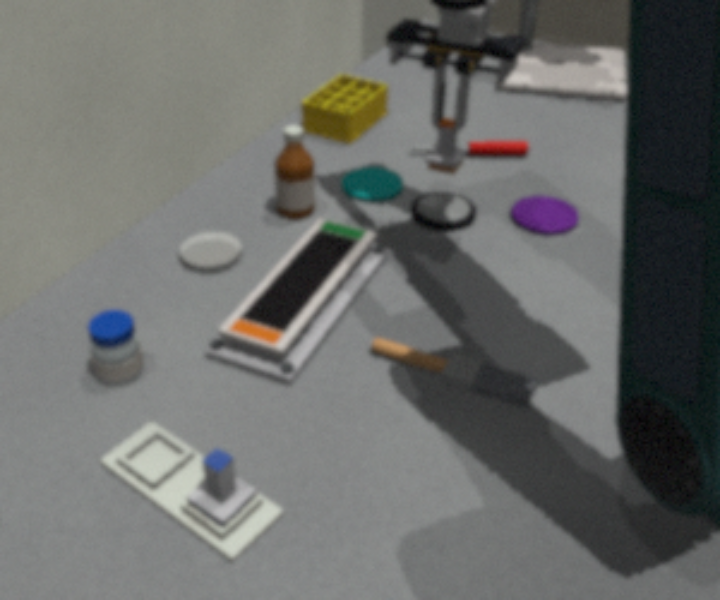

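The holder hangs over the silver mirror, with its ring spanning columns 207–300 and topping out at row 137. Before handing in I'll check ring alignment, holder level and bystander positions.

```bash

python3 -m inch '[{"grip":0,"dx":0,"dy":0,"dz":0,"rx":0,"ry":0,"rz":0},{"grip":0,"dx":0,"dy":0,"dz":0,"rx":0,"ry":0,"rz":0},{"grip":0,"dx":0,"dy":0,"dz":0,"rx":0,"ry":0,"rz":0},{"grip":0,"dx":0,"dy":0,"dz":0,"rx":0,"ry":0,"rz":0}]'
python3 - <<'E'
from bench import robot,cams
from h import *
W=cams.snapshot("wrist");c=np.array([.5335,-.301])
P=np.array([proj(W,[c[0]+.05*np.cos(t),c[1]+.05*np.sin(t),.01]) for t in np.linspace(0,2*np.pi,90)])
print("pred ring cols",P[:,0].min(),P[:,0].max(),"rows",P[:,1].min(),P[:,1].max())
o=robot.get_obs();p=o["tool_pos"]
im=W["frame"].copy();cv2.polylines(im,[P.astype(np.int32)],True,(255,0,0));cv2.imwrite("pics/p_w.png",im[100:300,120:400][:,:,::-1].repeat(2,0).repeat(2,1))
need(o,[.5335,-.301,.13],1.655);print(np.round(o["qvel"],4))
E
```

```text
time: 18.65
tool_pos: [0.535, -0.299, 0.1302]
ee_rot: [3.14, -0.0, 1.657]
wrist_force: [0.1, -0.0, -1.6]
width: 0.0215
pred ring cols 203.81776067397954 298.82935116716175 rows 132.78286381366115 224.60369857663898
t 18.7 tcp [ 0.535  -0.299   0.1302] rpy [ 3.1402e+00 -1.0000e-04  1.6573e+00] w 0.0218 F [-0.54  0.31 -1.79]
rot units [ 0.02 -0.    0.03]
shift units (after turn) [-0.07 -0.07  0.01]
shift units (now) [-0.07 -0.07  0.01]
[ 0.0002  0.0006  0.0014  0.0009 -0.0006 -0.0006]
```

View pics/p_w.png

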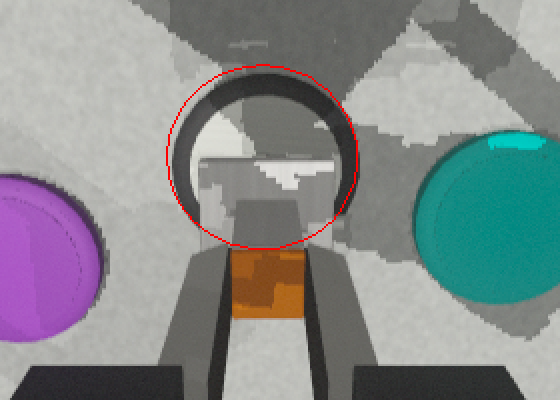

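The ring lies within about 5 mm of the prediction, against a 25 mm tolerance. The arm is still and level. In the side view the bystanders look unmoved.

```bash
python3 - <<'E'
from bench import robot
print(robot.close_job())
E
```

```text
the job is handed in; nothing more can be done
None
```

I picked the orange-capped holder out of its rack and drew it in one stroke along the strip, from the orange end to about 80 mm past the middle at the green end. I then lifted it clear and handed the job in at about 18.7 s, still holding it level over the silver mirror. The hand-in returned no verdict.

- **Stroke:** at every stop the force and height readings put the platen about 6 to 9 mm down. Both are estimates, because I had no direct platen reading.
- **Final pose:** tilt was about 0.001 rad and joint speeds were near zero. The gripper opening was 21.8 mm on the 22 mm stem. I estimate the resin face at about 75 mm above the mirror.
- **Mirror centring:** my first estimate of the mirror's centre and the last wrist picture disagree by about 4 to 5 mm. Going by the wrist picture, the face is about 5 mm off centre, within the 25 mm allowed. I left it there.
- **Bystanders:** those visible in the last side view look unmoved, judged by eye only. The red-capped vial was outside that crop, so I did not re-check it. The gripper never went near it.

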